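# Hold the sprung lid of a swivelling specimen box just below its balance point

### The arm

A 6-joint arm with a two-finger parallel gripper is mounted at the origin on a cart in front of the work surface, level with it; the furniture and walls round the work are solid. World frame = base frame: x ahead of the robot, y to its left, z up, the work surface at z = 0. Lengths are in m, angles in rad, forces in N, time in s.
With the tool pointing down it reaches from about 0.35 to 0.975 m from the base axis. Payload 4.9 kg.
Tool frame: the origin (TCP) lies at the very end of the fingers, on their centre line; the grasp point (between the pads) lies 19 mm behind it; x points along the fingers, z is the direction in which the jaws open and shut, and the axes are right-handed (so a half turn about x gives the same grasp; the last joint's range is limited). The gripper opens to 85 mm and grips with 20 to 120 N. Pads are 22 mm wide; open, the fingers measure 114 mm over their backs; the gripper's body (76 mm by 85 mm) begins 54 mm behind the grasp point. The pads swing forward as they close: fully open they stand 13 mm farther back than shut.
Start: joints at [-1.415, 0.053, 1.613, -0, 1.476, -0.119], TCP at [0.17, -0.602, 0.231] pointing down, gripper open.
Joint ranges: [-3.01, 3.01], [-1.01, 2.22], [0.06, 2.58], [-1.02, 4.17], [0.09, 2.62], [-3.14, 3.14]. Speed limits (rad/s): [2.57, 2.57, 3.14, 3.14, 3.14, 3.14].

### API

Orientations are given as a rotation vector (axis times angle).
In Python, from station import ctrl, imaging gives the robot as it stands. The module is installed in compiled form; this text tells all that it offers.
- The arm moves only by the shell command python3 -m jog 'ROWS' [FORCE]. ROWS is JSON, a list that holds one entry, the list of rows, each a list of 5 numbers: the shift along the tool's x, y, z in m, then the turn about the tool's x in rad, then the closure, from -1 (fully open) to 1 (shut). A call has 1 to 12 rows; each row is the pose to reach, as a shift and turn from the pose measured when the call began, along the tool's axes at that moment; what a row does not reach only later rows make up. A row lasts 1/10 s, in which the tool goes at most 50 mm and 8.59 degrees, less where a joint would pass 70% of its speed; a pose out of reach is approached as far as the arm can. A call with a gripper value outside its range is refused whole. The fingers move at their own pace and stop on an object; FORCE is the grip in N (left out, the last holds). Time passes only in rows, so rows that repeat a pose let the fingers close. It gives the time, the measured TCP pose, the force and the opening at its end, in the units of the state.
- ctrl.get_obs(): the state, without advancing time (a new reading comes with each control period).
- imaging.get_image(name): name is "scene" or "top" or "wrist"; returns a dict with "color" (384x512x3 uint8, red, green, blue), "intrinsics" (3x3 intrinsics, pixels), "R" (3x3) and "t" (3): a world point X has camera coordinates R X + t. Camera axes: x right, y down, z forward; pixel columns grow to the right and rows downward; lengths in m; the calibration is good to about 2 mm. A picture is of the moment at which its call begins. There is no depth.
- ctrl.finish_job(): hands the job in, once; it reports no verdict.
The state is a dict: "t": time; "q": joint angles; "dq": joint speeds; "effort": joint torques, N m; "tool_pos": TCP position; "tool_rot": TCP orientation; "contact_force": force on the tool from outside, world axes, zero at the start; "wrist_torque": the same for the moment, N m; "opening": finger opening in m.
Only numpy, scipy, OpenCV 4.12 (cv2) and the standard library are available. Lean on these libraries where they do the work, as an engineer would, in place of code of your own. Each camera call takes 0.05 s, during which the arm holds its last target.

### The job

I have to reset the spring that carries the heavy lid of the swivelling specimen box. With the lid still shut, turn the box on its base until the white pointer on its right side meets the red mark; then, by the black bar handle, raise the lid until the pointer on its left side is clearly past the red balance line of the arc, and ease it back until that pointer stands in the green band just below the line. Keep hold of the bar and finish while holding the lid still there, the box still on its mark: never let the lid swing open to its stop, and leave everything else where it lies.

Things in the scene. Friction and masses are not known exactly. Their poses are not given: they have to be found in the camera images.
- base: aluminium turntable base, 176 mm across and 20 mm high, fixed to the bench; origin at the centre of its underside, on the vertical swivel axis of the box. Its x axis points to the back of the box as it stands when on the mark (the front, with the handle, faces -x); a tongue with a red mark stands out to -y (to 128 mm)
- swivel (a joint): angle of the grey box (140 mm deep, 150 mm wide; from 26 mm to 98 mm above the bench) about the vertical swivel axis, rad; 0 when its white pointer meets the red mark on the base, positive turned anticlockwise seen from above; range -0.75 to 0.75. It stays where it is left: about 0.25 N m of friction to turn it
- lid (a joint): angle of the steel lid about its level hinge along the back of the box, rad; 0 shut, grows as its front goes up; stop at 1.40. Balance point 0.80 (red line of the arc, 0.77 to 0.83); green band 0.55 to 0.77. Below the balance the lid sinks shut by itself (3.2 N up at the bar lifts it from shut, under 1 N within 0.1 rad of balance); above it the spring swings it open to the stop with growing force
- handle: black bar handle, origin at the middle of the bar: level round bar 12 mm thick, 88 mm free between its posts, along the lid's y axis, 45 mm above the lid's top near its front edge, 157 mm above the bench when shut. Axes are the lid's: x to the hinge, z out of its top. 137 mm in front of and 52 mm above the hinge axis when shut; it circles that axis, so it turns in the grip as the lid rises
- lid_hinge (a point): middle of the lid's hinge axis, at the back of the box: 78 mm behind the swivel axis and 105 mm above the bench; axes are the lid's. The lid is 153 mm deep, 164 mm wide, 14 mm thick, its top 112 mm above the bench when shut
- ref_block_0: round steel block, 64 mm across, 16 mm high, origin under its centre; bystander
- flat_coupon_0: dark flat steel bar, 24x70x10 mm, origin under its centre; bystander
- magnet_pot: red pot magnet with black knob, 32 mm across, 27 mm high, origin under its centre; bystander
- flat_coupon_1: light flat steel bar, 20x55x12 mm, origin under its centre; bystander
- rebar_coupon: short ribbed steel bar lying flat, 18x85x17 mm, origin under its centre; bystander

How it is judged:
On the way, in this order (a step that is already met when the one before it is completed fails the run):
1. the box is turned onto its mark with the lid still shut (value of joint swivel between -0.06 and 0.06 rad and value of joint lid below 0.15 rad), for 0.2 s.
2. the lid is raised past its balance point, by the bar (value of joint lid above 0.83 rad and contact force between the fingers and handle above 1 N), for 0.1 s.
At the end, for the whole second after the job is handed in: The fingers still hold the bar (over 1 N), the lid stands still between 0.55 and 0.775 rad, just below its balance point at 0.80, and the box is within 0.08 rad of its mark (value of joint lid between 0.55 and 0.775 rad and value of joint swivel between -0.08 and 0.08 rad and contact force between the fingers and handle above 1 N and velocity of joint lid between -0.05 and 0.05 rad/s); the arm keeps its last pose, push and grip.
It fails at once if the lid swings open to its stop (value of joint lid above 1.33 rad).
It fails at once if a bystander is moved by more than 20 mm (distance of any of ref_block_0, flat_coupon_0, magnet_pot, flat_coupon_1, rebar_coupon from where it was at the start of the episode above 0.02 m).
It also fails if it takes over 42 s, if anything falls off the work surface, if the arm or the gripper's body presses on something with over 40 N, if the wrist force passes 120 N, or if a joint passes its speed limit or range.

## Working session

There is one attempt and no reset: what is moved stays moved. The work goes in short steps, Python scripts to look and compute and a shell command to move; the robot and the scene stay as the last step left them, time stands still between calls to the robot, and variables do not carry over. Pictures are saved under pics/ and viewed, and the job is handed in when it is done.

```bash
mkdir -p pics; python3 - <<'E'
from station import ctrl, imaging
import cv2
o=ctrl.get_obs()
print({k:o[k] for k in o})
for n in ["scene","top","wrist"]:
    d=imaging.get_image(n)
    cv2.imwrite(f"pics/{n}0.png",d["color"][:,:,::-1])
    print(n,d["intrinsics"],d["R"],d["t"])
E
```

```text
{'t': 0.0, 'q': array([-1.41496333e+00,  5.33813798e-02,  1.61427336e+00,  2.14928989e-07,
        1.47599973e+00, -1.19007152e-01]), 'dq': array([ 0.00031466, -0.0012787 ,  0.00138309, -0.00045172,  0.00036133,
        0.00033113]), 'effort': array([ 2.90462107e-03, -3.93684554e+01, -3.70171881e+01,  1.26304012e-04,
        7.29530773e-03,  6.62171843e-06]), 'tool_pos': array([ 0.16952082, -0.6009328 ,  0.23006015]), 'tool_rot': array([ 1.00579879,  1.32829318, -1.00341702]), 'contact_force': array([0.11771732, 0.12302271, 0.43043868]), 'wrist_torque': array([0.00322845, 0.00746798, 0.00434349]), 'opening': 0.08537680503044126}
scene [[494.97412773   0.         249.33615571]
 [  0.         494.97412773 186.33754848]
 [  0.           0.           1.        ]] [[ 0.89068219 -0.45459385  0.00544726]
 [-0.32478522 -0.64464193 -0.6920631 ]
 [ 0.31811916  0.61463909 -0.72181645]] [-0.64894476  0.18392012  1.21369124]
top [[364.76850368   0.         254.51759083]
 [  0.         364.76850368 192.82264549]
 [  0.           0.           1.        ]] [[ 0.003207   -0.99988717  0.01467503]
 [-0.99533904 -0.00460618 -0.09632741]
 [ 0.09638413 -0.01429771 -0.99524152]] [-0.18958532  0.62765298  0.89813856]
wrist [[318.93103348   0.         255.90760207]
 [  0.         318.93103348 184.55862817]
 [  0.           0.           1.        ]] [[ 0.27132239 -0.962486   -0.00220255]
 [-0.92404596 -0.26112516  0.27920013]
 [-0.26930136 -0.07371799 -0.96023041]] [-0.62433851 -0.0354796   0.37834331]
```

View pics/scene0.png

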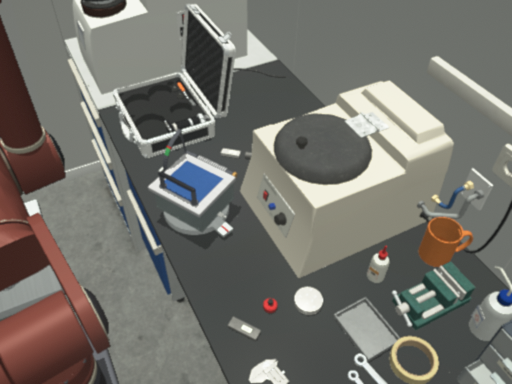

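View pics/top0.png

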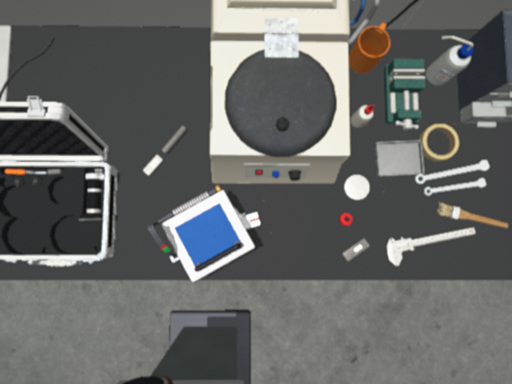

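View pics/wrist0.png

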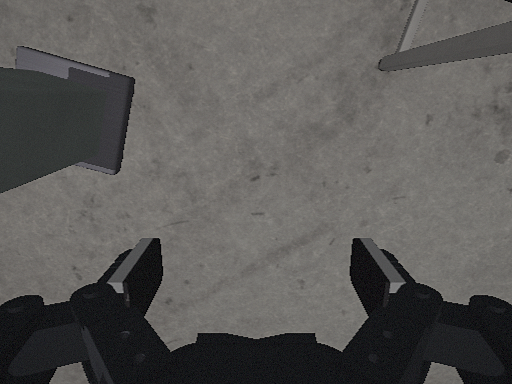

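The scene view shows the box at about (195,195). In the top view it is centred near (210,235), with its lid turned anticlockwise and the tongue with the red mark near (250,220). I'll enlarge both.

```bash
python3 - <<'E'
import cv2
a=cv2.imread("pics/top0.png")[170:290,140:270]
cv2.imwrite("pics/topc0.png",cv2.resize(a,None,fx=5,fy=5,interpolation=cv2.INTER_CUBIC)[:600])
a=cv2.imread("pics/scene0.png")[120:240,130:260]
cv2.imwrite("pics/scenec0.png",cv2.resize(a,None,fx=5,fy=5,interpolation=cv2.INTER_CUBIC))
E
```

```text
(no output)
```

View pics/topc0.png

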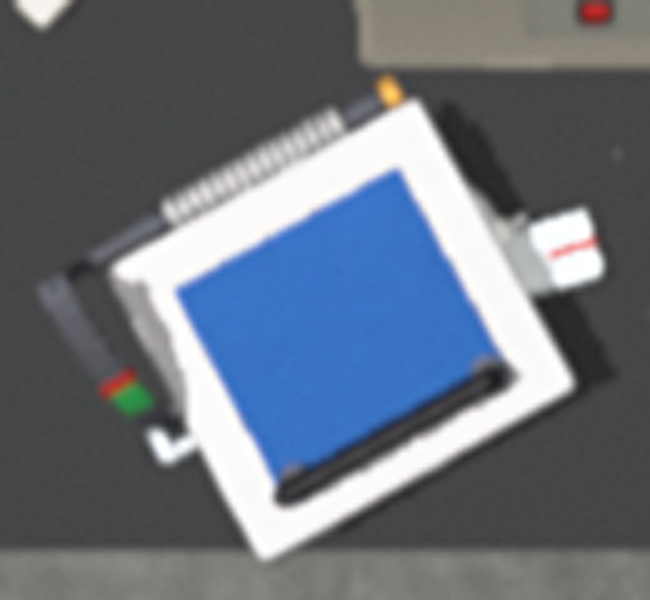

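View pics/scenec0.png

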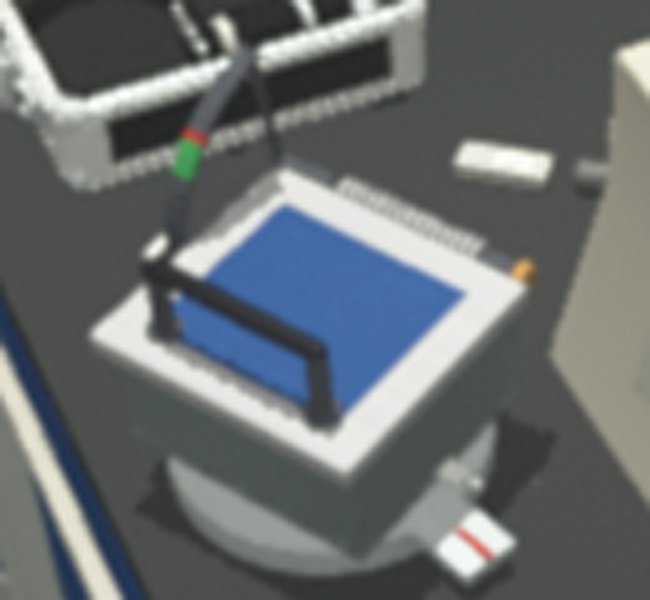

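```bash
cat > h.py <<'E'
import numpy as np
from scipy.spatial.transform import Rotation as Rot
T=dict(K=np.array([[364.76850368,0,254.51759083],[0,364.76850368,192.82264549],[0,0,1]]),R=np.array([[0.003207,-0.99988717,0.01467503],[-0.99533904,-0.00460618,-0.09632741],[0.09638413,-0.01429771,-0.99524152]]),t=np.array([-0.18958532,0.62765298,0.89813856]))
S=dict(K=np.array([[494.97412773,0,249.33615571],[0,494.97412773,186.33754848],[0,0,1]]),R=np.array([[0.89068219,-0.45459385,0.00544726],[-0.32478522,-0.64464193,-0.6920631],[0.31811916,0.61463909,-0.72181645]]),t=np.array([-0.64894476,0.18392012,1.21369124]))
def uv(c,off,s=5): return (np.array(c,float)+.5)/s-.5+np.array(off)
def ray(C,p):
    d=C['R'].T@np.linalg.inv(C['K'])@np.array([p[0],p[1],1]); return -C['R'].T@C['t'],d/np.linalg.norm(d)
def tri(*cp):
    A=np.zeros((3,3));b=np.zeros(3)
    rs=[ray(C,p) for C,p in cp]
    for o,d in rs:
        P=np.eye(3)-np.outer(d,d);A+=P;b+=P@o
    X=np.linalg.solve(A,b)
    return X,[np.linalg.norm((np.eye(3)-np.outer(d,d))@(X-o)) for o,d in rs]
def atz(C,p,z):
    o,d=ray(C,p);return o+d*(z-o[2])/d[2]
def proj(C,X):
    v=C['K']@(C['R']@X+C['t']);return v[:2]/v[2]
E
python3 - <<'E'
from h import *
np.set_printoptions(precision=4,suppress=True)
to,so=(140,170),(130,120)
F=dict(barL=((290,492),(152,264)),barR=((505,375),(318,350)),mark=((573,247),(475,541)),
 FL=((265,560),(95,334)),FR=((575,383),(347,470)),BR=((415,100),(525,290)),BL=((115,268),(287,170)),
 orange=((390,92),(522,270)))
for k,(a,b) in F.items():
    X,e=tri((T,uv(a,to)),(S,uv(b,so)));print(k,X,np.array(e)*1e3)
a=atz(T,uv((550,255),to),.02);b=atz(T,uv((597,241),to),.02);print(a,b,np.arctan2(*(b-a)[1::-1]))
a=atz(S,uv((458,522),so),.02);b=atz(S,uv((494,560),so),.02);print(a,b,np.arctan2(*(b-a)[1::-1]))
E
```

```text
barL [ 0.4525 -0.0634  0.1613] [0.814 0.814]
barR [ 0.5022 -0.1551  0.1636] [1.2932 1.2932]
mark [ 0.5622 -0.1867  0.0232] [0.1832 0.1832]
FL [ 0.4193 -0.0469  0.1126] [1.7414 1.7414]
FR [ 0.4979 -0.1867  0.1124] [0.3819 0.3819]
BR [ 0.6285 -0.1114  0.1068] [0.1805 0.1805]
BL [0.5512 0.025  0.1104] [1.9019 1.9019]
orange [ 0.6321 -0.0999  0.1095] [0.401 0.401]
[ 0.558  -0.1749  0.02  ] [ 0.5652 -0.199   0.02  ] -1.278412022277688
[ 0.5609 -0.1691  0.02  ] [ 0.5667 -0.2     0.02  ] -1.383127487576857
```

```bash
cat >> h.py <<'E'
def plan(o,P,yaw):
    "shift in tool axes and turn about tool x so jaws (z) lie along world heading yaw (mod pi)"
    R=Rot.from_rotvec(o['tool_rot']).as_matrix()
    s=R.T@(np.array(P)-o['tool_pos'])
    d=R.T@np.array([np.cos(yaw),np.sin(yaw),0])
    a=np.arctan2(-d[1],d[2])   # rot about x takes z to (0,-sin a,cos a)
    a=(a+np.pi/2)%np.pi-np.pi/2
    return np.round(s,4),round(a,4)
E
python3 - <<'E'
from h import *
from station import ctrl
np.set_printoptions(precision=4,suppress=True)
o=ctrl.get_obs();R=Rot.from_rotvec(o['tool_rot']).as_matrix();print(R)
print(plan(o,(.477,-.109,.25),.506))
to,so=(140,170),(130,120)
for a,b in [((518,215),(462,475)),((525,212),(450,478))]:
    print(tri((T,uv(a,to)),(S,uv(b,so))))
    print(atz(T,uv(a,to),.03),atz(S,uv(b,so),.03))
E
```

```text
[[-0.0003  0.9625  0.2714]
 [ 0.0016  0.2714 -0.9625]
 [-1.      0.0002 -0.0016]]
(array([-0.019 ,  0.4295, -0.3902]), np.float64(1.3396))
(array([ 0.5738, -0.1573,  0.0387]), [np.float64(0.004070613757673821), np.float64(0.004070613757673824)])
[ 0.578  -0.1586  0.03  ] [ 0.5728 -0.1491  0.03  ]
(array([ 0.571 , -0.1594,  0.0409]), [np.float64(0.008519515523926309), np.float64(0.008519515523926543)])
[ 0.5795 -0.1621  0.03  ] [ 0.5664 -0.1481  0.03  ]
```

```bash
python3 -m jog '[[[-0.02,0.2,-0.18,0.6,-1],[-0.02,0.2,-0.18,0.6,-1],[-0.02,0.2,-0.18,0.6,-1],[-0.02,0.2,-0.18,0.6,-1],[-0.02,0.2,-0.18,0.6,-1],[-0.02,0.43,-0.37,1.34,-1],[-0.02,0.43,-0.37,1.34,-1],[-0.02,0.43,-0.37,1.34,-1],[-0.02,0.43,-0.37,1.34,-1],[-0.02,0.43,-0.37,1.34,-1],[-0.02,0.43,-0.37,1.34,-1],[-0.02,0.43,-0.37,1.34,-1]]]' 30
python3 - <<'E'
from station import ctrl, imaging
import cv2
from h import *
o=ctrl.get_obs();print(o['t'],o['tool_pos'],o['q'],o['contact_force']);print(plan(o,(.477,-.109,.25),.506))
d=imaging.get_image("wrist");cv2.imwrite("pics/w1.png",d["color"][:,:,::-1])
np.savez("w1.npz",K=d["intrinsics"],R=d["R"],t=d["t"])
E
```

```text
t: 1.35
tool_pos: [0.4825, -0.1281, 0.2509]
tool_rot: [1.94, 0.501, -1.939]
contact_force: [1.0, -0.9, -0.0]
opening: 0.0855
1.35 [ 0.48250863 -0.1280823   0.25087804] [-4.09360804e-01 -2.65759381e-01  1.87497038e+00  1.25311340e-03
  1.53296423e+00  2.22833647e+00] [ 0.98633115 -0.89723416 -0.01537691]
(array([ 0.0009, -0.0194, -0.0044]), np.float64(-0.0022))
```

View pics/w1.png

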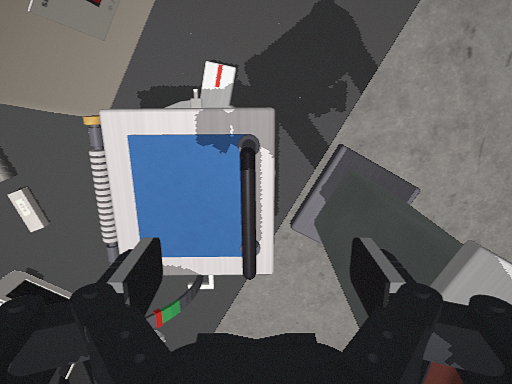

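The wrist view shows the bar from (249,150) to (250,275), the red mark near (219,76) and the white pointer near (196,96).

```bash
python3 - <<'E'
import cv2
a=cv2.imread("pics/w1.png")[50:130,150:270]
cv2.imwrite("pics/w1c.png",cv2.resize(a,None,fx=6,fy=6,interpolation=cv2.INTER_CUBIC))
a=cv2.imread("pics/w1.png")[130:290,90:290]
cv2.imwrite("pics/w1d.png",cv2.resize(a,None,fx=3.7,fy=3.7,interpolation=cv2.INTER_CUBIC))
E
```

```text
(no output)
```

View pics/w1c.png

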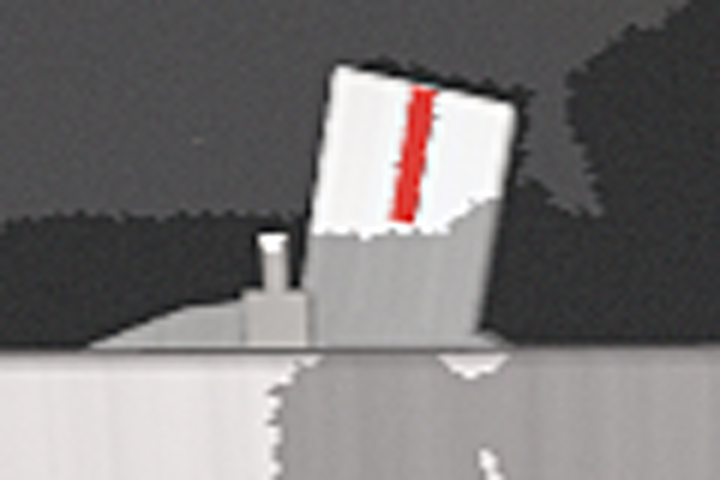

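View pics/w1d.png

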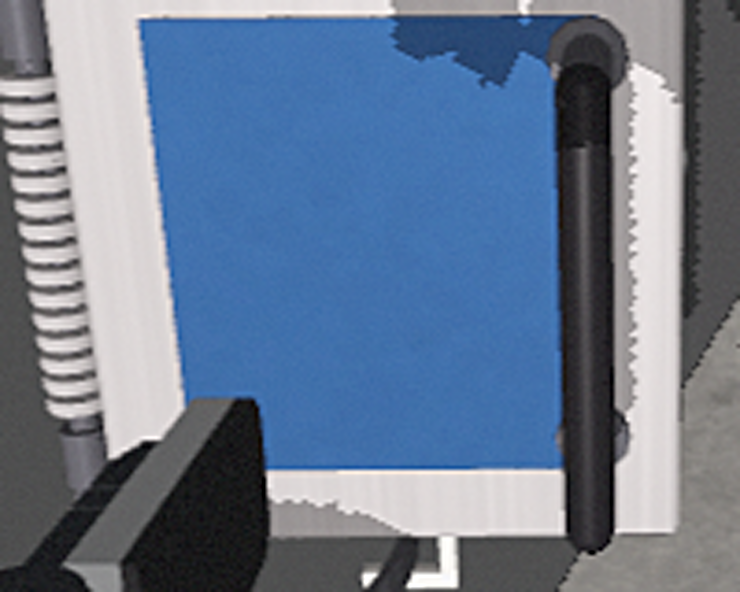

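```bash
python3 - <<'E'
from h import *
np.set_printoptions(precision=4,suppress=True)
z=np.load("w1.npz");W=dict(K=z['K'],R=z['R'],t=z['t'])
wo=(150,50)
m1=uv((425,90),wo,6);m2=uv((402,220),wo,6);mm=(m1+m2)/2
a,b=atz(W,m1,.021),atz(W,m2,.021);print('mark',a,b,'base yaw',np.arctan2(*(a-b)[1::-1])+np.pi/2)
print('mark tri',tri((W,mm),(T,uv((573,247),(140,170))),(S,uv((475,541),(130,120)))))
p=uv((272,240),wo,6);print('pointer@',p,atz(W,p,.03),atz(W,p,.04))
L=uv((592,548),(90,130),3.7);R_=uv((585,66),(90,130),3.7);print(L,R_)
l=tri((W,L),(T,uv((290,492),(140,170))),(S,uv((152,264),(130,120))));r=tri((W,R_),(T,uv((505,375),(140,170))),(S,uv((318,350),(130,120))));print(l,r,(l[0]+r[0])/2)
l,r=atz(W,L,.157),atz(W,R_,.157);print(l,r,(l+r)/2,'yaw',np.arctan2(*(r-l)[1::-1])+np.pi/2)
# base circle + lid corners
c={}
for k,q in dict(FL=(682,530),FR=(682,-75)).items():
    c[k]=atz(W,uv(q,(90,130),3.7),.112);print(k,c[k])
E
```

```text
mark [ 0.5652 -0.1962  0.021 ] [ 0.5586 -0.174   0.021 ] base yaw 0.2872695245931529
mark tri (array([ 0.5622, -0.186 ,  0.0224]), [np.float64(0.0008942229327213613), np.float64(0.0006610198202038881), np.float64(0.0004977722946689616)])
pointer@ [194.9167  89.5833] [ 0.5767 -0.1599  0.03  ] [ 0.5751 -0.1607  0.04  ]
[249.6351 277.7432] [247.7432 147.473 ]
(array([ 0.4523, -0.0627,  0.1631]), [np.float64(0.002689273710712208), np.float64(0.0017432159640495232), np.float64(0.0016137311446163967)]) (array([ 0.5028, -0.1543,  0.1628]), [np.float64(0.0012758408501380093), np.float64(0.0013681458169225403), np.float64(0.0016367024727877173)]) [ 0.4775 -0.1085  0.163 ]
[ 0.4494 -0.0562  0.157 ] [ 0.5035 -0.1526  0.157 ] [ 0.4765 -0.1044  0.157 ] yaw 0.5109589766946085
FL [ 0.4179 -0.047   0.112 ]
FR [ 0.4969 -0.185   0.112 ]
```

```bash
python3 - <<'E'
from h import *
from station import ctrl
print(plan(ctrl.get_obs(),(.477,-.1075,.139),.51))
E
```

```text
(array([ 0.112 , -0.0163,  0.0008]), np.float64(0.0019))
```

```bash
python3 -m jog '[[[0.0,-0.016,0.001,0.002,-1],[0.04,-0.016,0.001,0.002,-1],[0.08,-0.016,0.001,0.002,-1],[0.112,-0.016,0.001,0.002,-1],[0.112,-0.016,0.001,0.002,-1],[0.112,-0.016,0.001,0.002,-1]]]' 30
python3 - <<'E'
from station import ctrl, imaging
import cv2
from h import *
o=ctrl.get_obs();print(o['t'],o['tool_pos'],o['contact_force']);print(plan(o,(.477,-.1075,.139),.51))
for n in ["wrist","scene"]:
    d=imaging.get_image(n)["color"][:,:,::-1]
    if n=="scene": d=cv2.resize(d[100:260,100:300],None,fx=3,fy=3,interpolation=cv2.INTER_CUBIC)
    cv2.imwrite(f"pics/{n}2.png",d)
E
```

```text
t: 2.0
tool_pos: [0.4768, -0.1079, 0.139]
tool_rot: [1.941, 0.512, -1.934]
contact_force: [0.2, -0.2, 0.0]
opening: 0.0853
2.0 [ 0.476793   -0.10785068  0.1390257 ] [ 0.23184645 -0.22985318  0.02271987]
(array([ 0.    , -0.0002, -0.0004]), np.float64(-0.0001))
```

View pics/wrist2.png

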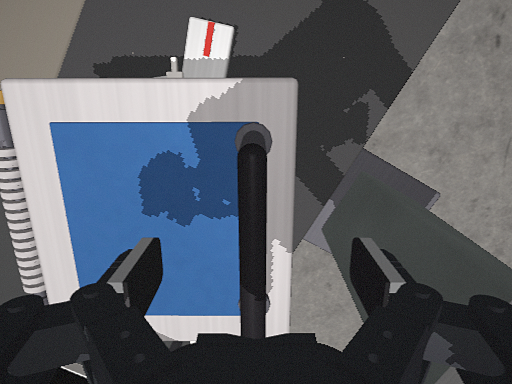

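View pics/scene2.png

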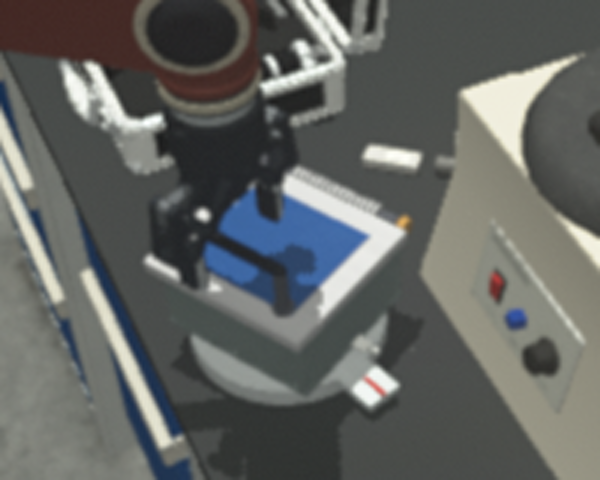

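The open fingers straddle the bar, which runs down column 252 midway between the pads at 150 and 355. I'm closing now.

```bash
python3 -m jog '[[[0,0,0,0,1],[0,0,0,0,1],[0,0,0,0,1],[0,0,0,0,1],[0,0,0,0,1],[0,0,0,0,1],[0,0,0,0,1],[0,0,0,0,1]]]' 30
python3 - <<'E'
from station import ctrl
from h import *
o=ctrl.get_obs();print(o['t'],o['tool_pos'],o['contact_force'],o['wrist_torque'],o['opening'])
A=np.array([.529,-.080]);b=o['tool_pos'][:2]
for k in (1/4,2/4,3/4,1):
    th=-.215*k;c,s=np.cos(th),np.sin(th)
    P=A+np.array([[c,-s],[s,c]])@(b-A)
    print(plan(o,(*P,o['tool_pos'][2]),.51+th))
E
```

```text
t: 2.9
tool_pos: [0.4789, -0.1083, 0.1417]
tool_rot: [1.945, 0.508, -1.928]
contact_force: [1.8, 2.4, 0.6]
opening: 0.0107
2.9 [ 0.47888442 -0.10829357  0.1416848 ] [1.84275313 2.44264945 0.63353141] [ 0.31541694 -0.45894162  0.04934459] 0.010745225085092921
(array([ 0.    , -0.0031, -0.0001]), np.float64(0.0537))
(array([ 0.    , -0.0062, -0.0003]), np.float64(0.1074))
(array([ 0.    , -0.0092, -0.0007]), np.float64(0.1612))
(array([ 0.    , -0.0123, -0.0013]), np.float64(0.2149))
```

```bash
python3 -m jog '[[[0,-0.002,0,0.035,1],[0,-0.004,0,0.07,1],[0,-0.006,0,0.105,1],[0,-0.008,-0.001,0.14,1],[0,-0.010,-0.001,0.175,1],[0,-0.0123,-0.001,0.215,1],[0,-0.0123,-0.001,0.215,1],[0,-0.0123,-0.001,0.215,1]]]' 30
python3 - <<'E'
from station import ctrl, imaging
import cv2
from h import *
o=ctrl.get_obs();print(o['t'],o['tool_pos'],o['contact_force'],o['wrist_torque'],o['opening'],plan(o,(.4725,-.0972,.14),.295))
for n in ["wrist","scene","top"]:
    D=imaging.get_image(n);d=D["color"][:,:,::-1]
    if n=="wrist": np.savez("w3.npz",K=D["intrinsics"],R=D["R"],t=D["t"])
    if n=="scene": d=cv2.resize(d[100:260,100:300],None,fx=3.5,fy=3.5,interpolation=cv2.INTER_CUBIC)
    if n=="top": d=cv2.resize(d[170:290,140:270],None,fx=5,fy=5,interpolation=cv2.INTER_CUBIC)
    cv2.imwrite(f"pics/{n}3.png",d)
E
```

```text
t: 3.7
tool_pos: [0.473, -0.0973, 0.1417]
tool_rot: [2.07, 0.312, -2.058]
contact_force: [-3.8, -0.5, 2.5]
opening: 0.0105
3.7 [ 0.47301168 -0.09730217  0.1416709 ] [-3.82497543 -0.5471248   2.50291133] [-0.08026621  0.6174941   0.09974208] 0.01051483803352624 (array([ 0.0017, -0.0002,  0.0005]), np.float64(0.0008))
```

View pics/wrist3.png

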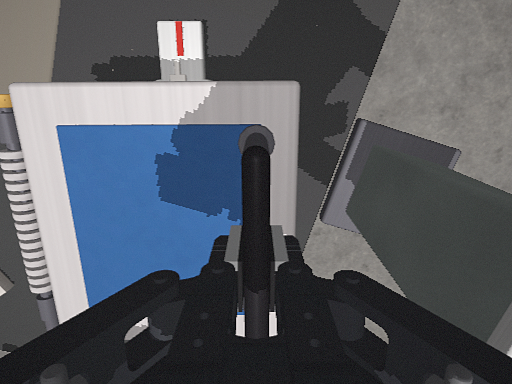

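View pics/scene3.png

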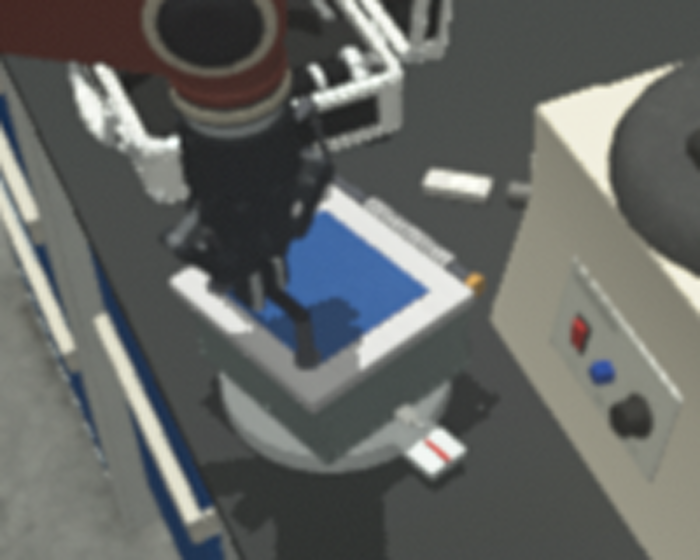

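View pics/top3.png

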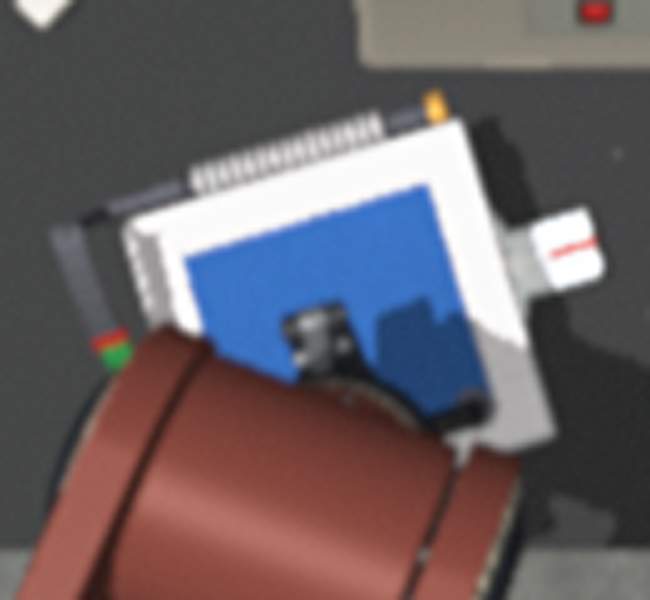

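```bash
python3 - <<'E'
import cv2
a=cv2.imread("pics/wrist3.png")[10:100,130:250]
cv2.imwrite("pics/w3c.png",cv2.resize(a,None,fx=6,fy=6,interpolation=cv2.INTER_CUBIC))
E
```

```text
(no output)
```

View pics/w3c.png

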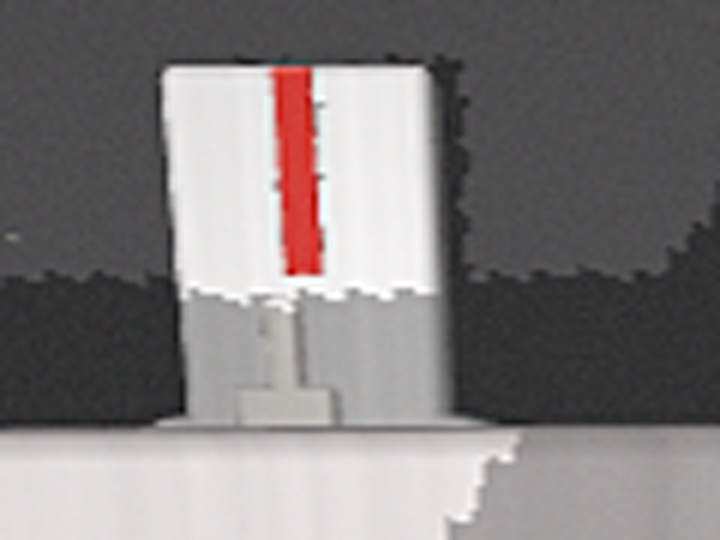

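```bash
python3 - <<'E'
from h import *
np.set_printoptions(precision=4,suppress=True)
z=np.load("w3.npz");W=dict(K=z['K'],R=z['R'],t=z['t']);wo=(130,10)
a,b=atz(W,uv((292,70),wo,6),.021),atz(W,uv((305,272),wo,6),.021);print('mark',a,b,'yaw',np.arctan2(*(a-b)[1::-1])+np.pi/2)
L,R_=uv((0,432),wo,6),uv((700,428),wo,6)
l,r=atz(W,L,.115),atz(W,R_,.115);print('lid edge yaw',np.arctan2(*(l-r)[1::-1]))
for A in [(.529,-.080),(.531,-.0805),(.526,-.0805)]:
  A=np.array(A);m=(a+b)[:2]/2-A;my=np.arctan2(m[1],m[0])+np.pi/2
  print(A,'mark yaw',my)
  for h in (.026,.032,.038):
    p=atz(W,uv((280,305),wo,6),h);v=p[:2]-A;print(h,p,np.linalg.norm(v),np.arctan2(v[1],v[0])+np.pi/2-my)
# top view hinge cylinder/lid back edge
for z_ in (.112,):
  l=atz(T,uv((125,228),(140,170)),z_);r=atz(T,uv((460,120),(140,170)),z_);print('top lid back yaw',np.arctan2(*(l-r)[1::-1])-np.pi/2)
  f=atz(T,uv((555,437),(140,170)),z_);print('side',np.arctan2(*(r-f)[1::-1]))
E
```

```text
mark [ 0.565  -0.1962  0.021 ] [ 0.5581 -0.1738  0.021 ] yaw 0.2975475412358173
lid edge yaw 0.3009867667743477
[ 0.529 -0.08 ] mark yaw 0.30066906504751034
0.026 [ 0.559 -0.169  0.026] 0.09394056921206394 0.02477233006380053
0.032 [ 0.5575 -0.169   0.032 ] 0.09341063485785009 0.009399515567542815
0.038 [ 0.556  -0.1689  0.038 ] 0.09290302440325372 -0.006144996908213907
[ 0.531  -0.0805] mark yaw 0.2844828103776138
0.026 [ 0.559 -0.169  0.026] 0.09284357588070047 0.022268472116998117
0.032 [ 0.5575 -0.169   0.032 ] 0.0923408538466153 0.006610761998928405
0.038 [ 0.556  -0.1689  0.038 ] 0.0918610149845596 -0.009214439533355323
[ 0.526  -0.0805] mark yaw 0.3279729567689089
0.026 [ 0.559 -0.169  0.026] 0.09447371585029424 0.029253979914979356
0.032 [ 0.5575 -0.169   0.032 ] 0.0938980910638924 0.014151817617265916
0.038 [ 0.556  -0.1689  0.038 ] 0.09334414337487308 -0.0011331125210982673
top lid back yaw 0.3184502119157848
side 0.2985901721137968
```

```bash
cat >> h.py <<'E'
PHI=.298; R0=np.hypot(137,52)/1e3; A0=np.arctan2(52,137)
def arc(th): return .137-R0*np.cos(A0+th), R0*np.sin(A0+th)-.052   # back, up from shut
def lidpos(P0,th):
    b,u=arc(th);return np.array(P0)+[b*np.cos(PHI),b*np.sin(PHI),u]
def lidang(P0,P):
    d=np.array(P)-P0;b=d[0]*np.cos(PHI)+d[1]*np.sin(PHI);side=-d[0]*np.sin(PHI)+d[1]*np.cos(PHI)
    h=.137-b;v=.052+d[2];return np.arctan2(v,h)-A0,np.hypot(h,v)-R0,side
E
python3 - <<'E'
from h import *
from station import ctrl
o=ctrl.get_obs();P0=o['tool_pos'];print(o['t'],P0);np.save("P0.npy",P0)
for th in np.arange(.05,.451,.05): print(round(th,2),plan(o,lidpos(P0,th),PHI))
E
```

```text
3.85 [ 0.47299282 -0.09728974  0.14161172]
0.05 (array([-0.0068, -0.    , -0.0028]), np.float64(-0.0026))
0.1 (array([-0.0134, -0.0001, -0.006 ]), np.float64(-0.0026))
0.15 (array([-0.0198, -0.0001, -0.0094]), np.float64(-0.0026))
0.2 (array([-0.0261, -0.0001, -0.0132]), np.float64(-0.0026))
0.25 (array([-0.0322, -0.0002, -0.0173]), np.float64(-0.0026))
0.3 (array([-0.038 , -0.0002, -0.0217]), np.float64(-0.0026))
0.35 (array([-0.0437, -0.0002, -0.0264]), np.float64(-0.0026))
0.4 (array([-0.049 , -0.0003, -0.0314]), np.float64(-0.0026))
0.45 (array([-0.0542, -0.0003, -0.0366]), np.float64(-0.0026))
```

```bash
python3 -m jog '[[[0,0,0,0,1],[-0.0068,0,-0.0028,0,1],[-0.0134,0,-0.006,0,1],[-0.0198,0,-0.0094,0,1],[-0.0261,0,-0.0132,0,1],[-0.0322,0,-0.0173,0,1],[-0.038,0,-0.0217,0,1],[-0.038,0,-0.0217,0,1],[-0.038,0,-0.0217,0,1]]]' 30
python3 - <<'E'
from station import ctrl, imaging
import cv2
from h import *
o=ctrl.get_obs();P0=np.load("P0.npy");print(o['t'],o['tool_pos'],o['contact_force'],o['wrist_torque'],o['opening'],lidang(P0,o['tool_pos']))
for n in ["wrist","scene","top"]:
    d=imaging.get_image(n)["color"][:,:,::-1]
    if n=="scene": d=cv2.resize(d[100:260,100:300],None,fx=3.5,fy=3.5,interpolation=cv2.INTER_CUBIC)
    if n=="top": d=cv2.resize(d[170:290,140:270],None,fx=5,fy=5,interpolation=cv2.INTER_CUBIC)
    cv2.imwrite(f"pics/{n}4.png",d)
for th in np.arange(.35,.65,.05): print(round(th,2),plan(o,lidpos(P0,th),PHI))
E
```

```text
t: 4.75
tool_pos: [0.4931, -0.091, 0.1809]
tool_rot: [2.068, 0.313, -2.061]
contact_force: [-8.2, -1.2, 1.7]
opening: 0.0106
4.75 [ 0.4930968  -0.09104564  0.18087694] [-8.18993069 -1.17085102  1.6645547 ] [-0.32014284  1.33198746  0.07524506] 0.010573353359712448 (np.float64(0.3040714876598239), np.float64(0.0010216317771932215), np.float64(6.618267589476434e-05))
0.35 (array([-0.0045,  0.    , -0.0051]), np.float64(-0.0023))
0.4 (array([-0.0099, -0.    , -0.0101]), np.float64(-0.0023))
0.45 (array([-0.0151, -0.    , -0.0153]), np.float64(-0.0023))
0.5 (array([-0.02  , -0.0001, -0.0207]), np.float64(-0.0023))
0.55 (array([-0.0246, -0.0001, -0.0264]), np.float64(-0.0023))
0.6 (array([-0.0289, -0.0001, -0.0324]), np.float64(-0.0023))
0.65 (array([-0.0329, -0.0002, -0.0385]), np.float64(-0.0023))
```

View pics/wrist4.png

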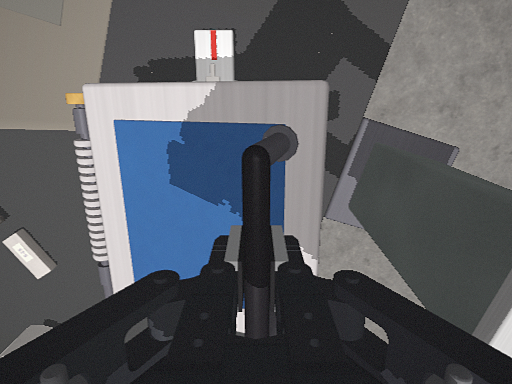

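View pics/scene4.png

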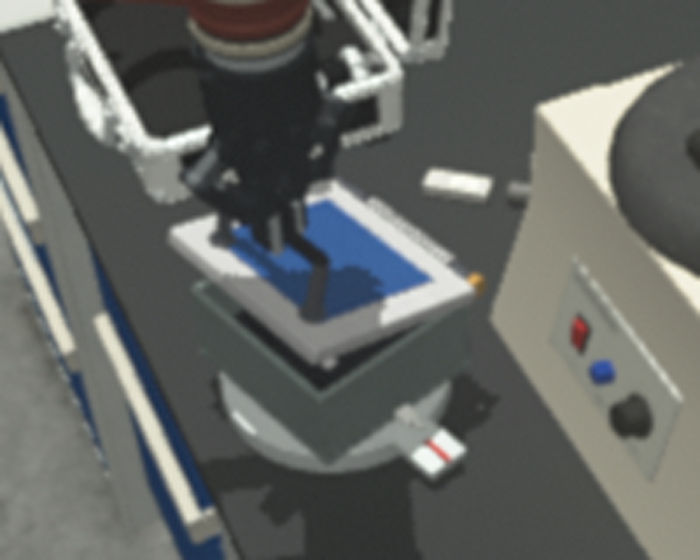

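View pics/top4.png

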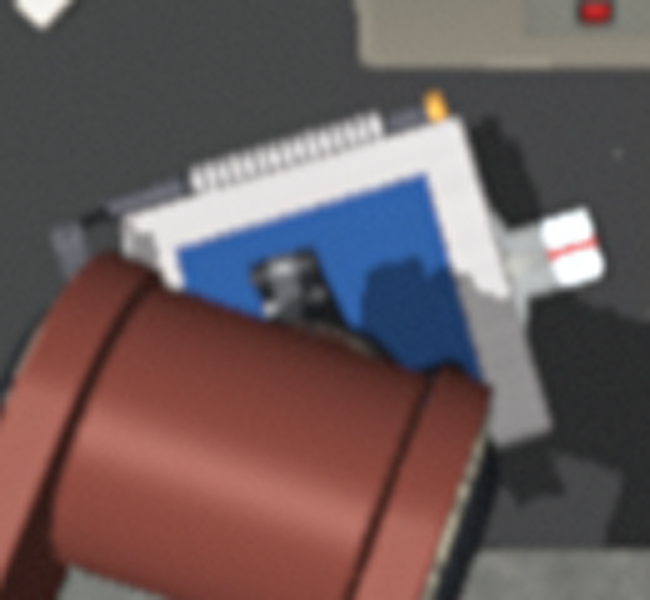

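```bash
python3 -m jog '[[[-0.0045,0,-0.0046,-0.002,1],[-0.0099,0,-0.0095,-0.002,1],[-0.0151,0,-0.0145,-0.002,1],[-0.02,0,-0.02,-0.002,1],[-0.0246,0,-0.0257,-0.002,1],[-0.0289,0,-0.0317,-0.002,1],[-0.0329,0,-0.0378,-0.002,1],[-0.0329,0,-0.0378,-0.002,1],[-0.0329,0,-0.0378,-0.002,1]]]' 30
python3 - <<'E'
from station import ctrl, imaging
import cv2
from h import *
o=ctrl.get_obs();P0=np.load("P0.npy");print(o['t'],o['tool_pos'],o['contact_force'],o['wrist_torque'],o['opening'],lidang(P0,o['tool_pos']))
for n in ["wrist","scene"]:
    D=imaging.get_image(n);d=D["color"][:,:,::-1]
    if n=="wrist": np.savez("w5.npz",K=D["intrinsics"],R=D["R"],t=D["t"])
    if n=="scene": d=cv2.resize(d[100:260,100:300],None,fx=3.5,fy=3.5,interpolation=cv2.INTER_CUBIC)
    cv2.imwrite(f"pics/{n}5.png",d)
for th in np.arange(.70,1,.05): print(round(th,2),plan(o,lidpos(P0,th),PHI))
E
```

```text
t: 5.8
tool_pos: [0.5294, -0.0798, 0.2172]
tool_rot: [2.067, 0.315, -2.06]
contact_force: [-9.1, 0.2, 7.9]
opening: 0.0105
5.8 [ 0.52940747 -0.07981351  0.21723426] [-9.10531348  0.16058737  7.91548744] [-0.02658219  1.65327233  0.04871986] 0.010469108759953431 (np.float64(0.6597733100564342), np.float64(0.00300345426069909), np.float64(0.00014213225412743058))
0.7 (array([-0.0004,  0.0001, -0.0067]), np.float64(0.0001))
0.75 (array([-0.0038,  0.0001, -0.0132]), np.float64(0.0001))
0.8 (array([-0.0068,  0.0001, -0.0198]), np.float64(0.0001))
0.85 (array([-0.0095,  0.0001, -0.0266]), np.float64(0.0001))
0.9 (array([-0.0119,  0.0001, -0.0336]), np.float64(0.0001))
0.95 (array([-0.0139,  0.0001, -0.0406]), np.float64(0.0001))
1.0 (array([-0.0155,  0.0001, -0.0477]), np.float64(0.0001))
```

View pics/wrist5.png

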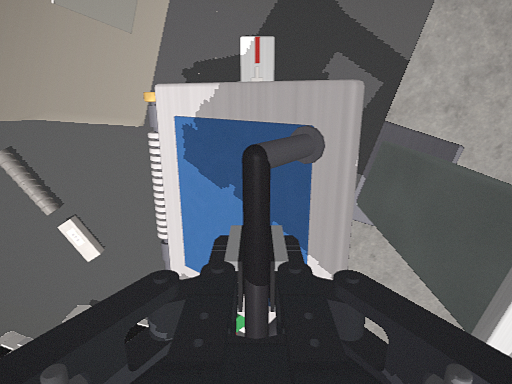

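View pics/scene5.png

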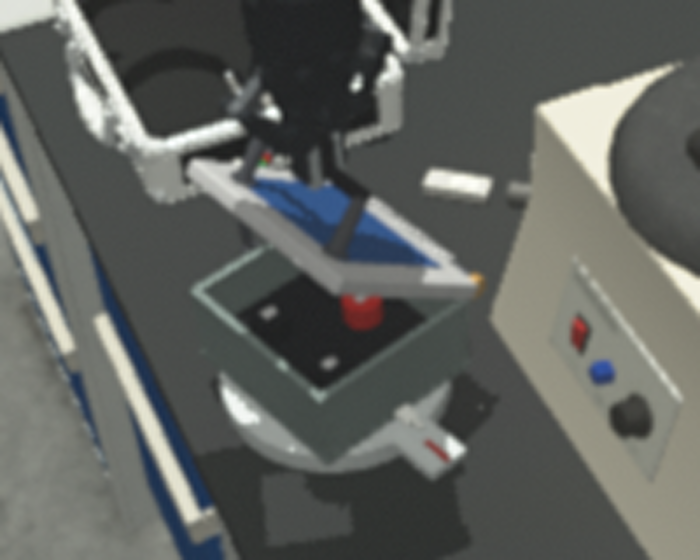

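```bash
python3 - <<'E'
import cv2
a=cv2.imread("pics/wrist5.png")[60:150,140:380]
cv2.imwrite("pics/w5c.png",cv2.resize(a,None,fx=3.3,fy=3.3,interpolation=cv2.INTER_CUBIC))
E
```

```text
(no output)
```

View pics/w5c.png

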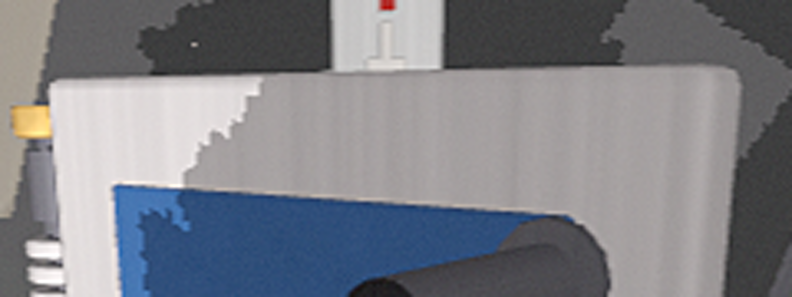

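```bash
python3 - <<'E'
from h import *
from scipy.optimize import least_squares
np.set_printoptions(precision=4,suppress=True)
z=np.load("w5.npz");W=dict(K=z['K'],R=z['R'],t=z['t']);wo=(140,60)
P0=np.load("P0.npy")
def lidpt(H,x,y,zz,th):
    # lid frame x to hinge,z out of top ; rot by th lifts front
    c,s=np.cos(th),np.sin(th);X=x*c+zz*s;Z=-x*s+zz*c
    return H+np.array([X*np.cos(PHI)-y*np.sin(PHI),X*np.sin(PHI)+y*np.cos(PHI),Z])
ob=[((740,72),-.153,-.082,-.007),((698,66),-.153,-.082,.007),((50,82),0.0,-.082,.007)]
for A in [(.529,-.080),(.531,-.0805),(.526,-.0805)]:
    H=np.array([A[0]+.078*np.cos(PHI),A[1]+.078*np.sin(PHI),.105])
    f=lambda v:np.concatenate([proj(W,lidpt(H+[v[1],v[2],0],*q[1:],v[0]))-uv(q[0],wo,3.3) for q in ob]+[np.array(v[1:])*300])
    r=least_squares(f,[.66,0,0]);print(A,'theta',r.x,'res px',r.fun)
    g=lidpt(H,-.137,0,.052,r.x[0]);print(' bar',g,'grasp pt seen from robot',z['t']*0+0, )
from station import ctrl
o=ctrl.get_obs();print(o['tool_pos']+[0,0,.019],o['contact_force'])
E
```

```text
(0.529, -0.08) theta [ 0.6784 -0.0071  0.0036] res px [-0.5423 -0.5487  0.3758  0.6487 -0.169  -0.5917 -2.1304  1.0901]
 bar [ 0.5328 -0.0788  0.2315] grasp pt seen from robot [0. 0. 0.]
(0.531, -0.0805) theta [ 0.677  -0.009   0.0041] res px [-0.5704 -0.5618  0.4001  0.6345 -0.2785 -0.6064 -2.7048  1.2448]
 bar [ 0.5346 -0.0794  0.2314] grasp pt seen from robot [0. 0. 0.]
(0.526, -0.0805) theta [ 0.6808 -0.0042  0.0041] res px [-0.4936 -0.5487  0.336   0.6488  0.0143 -0.5814 -1.2728  1.2294]
 bar [ 0.5301 -0.0792  0.2316] grasp pt seen from robot [0. 0. 0.]
[ 0.5293 -0.0799  0.2361] [-8.0466  0.4771  8.7226]
```

```bash
python3 - <<'E'
from h import *
from station import ctrl
o=ctrl.get_obs();P0=np.load("P0.npy")
for th in (.7,.75,.8,.85,.9,.92):
    a=A0+th;d=.002*np.array([-np.cos(a)*np.cos(PHI),-np.cos(a)*np.sin(PHI),np.sin(a)])
    print(th,plan(o,lidpos(P0,th)+d,PHI))
E
```

```text
0.7 (array([-0.0022,  0.0001, -0.0058]), np.float64(0.0))
0.75 (array([-0.0056,  0.0001, -0.0124]), np.float64(0.0))
0.8 (array([-0.0087,  0.0001, -0.0192]), np.float64(0.0))
0.85 (array([-0.0115,  0.0001, -0.0261]), np.float64(0.0))
0.9 (array([-0.0139,  0.0001, -0.0331]), np.float64(0.0))
0.92 (array([-0.0147,  0.0001, -0.0359]), np.float64(0.0))
```

```bash
python3 -m jog '[[[-0.0022,0,-0.0058,0,1],[-0.0056,0,-0.0124,0,1],[-0.0087,0,-0.0192,0,1],[-0.0115,0,-0.0261,0,1],[-0.0139,0,-0.0331,0,1],[-0.0139,0,-0.0331,0,1],[-0.0139,0,-0.0331,0,1],[-0.0139,0,-0.0331,0,1]]]' 30
python3 - <<'E'
from station import ctrl, imaging
import cv2
from h import *
o=ctrl.get_obs();P0=np.load("P0.npy");print(o['t'],o['tool_pos'],o['contact_force'],o['wrist_torque'],o['opening'],lidang(P0,o['tool_pos']))
for n in ["wrist","scene"]:
    D=imaging.get_image(n);d=D["color"][:,:,::-1]
    if n=="wrist": np.savez("w6.npz",K=D["intrinsics"],R=D["R"],t=D["t"])
    if n=="scene": d=cv2.resize(d[100:260,100:300],None,fx=3.5,fy=3.5,interpolation=cv2.INTER_CUBIC)
    cv2.imwrite(f"pics/{n}6.png",d)
E
```

```text
t: 6.7
tool_pos: [0.5622, -0.0697, 0.2329]
tool_rot: [2.071, 0.316, -2.056]
contact_force: [-2.3, 1.3, 6.2]
opening: 0.0106
6.7 [ 0.56224734 -0.06969596  0.2328672 ] [-2.28837003  1.31084086  6.23966925] [0.22071629 0.38709986 0.0087656 ] 0.01063255561276033 (np.float64(0.912731515087071), np.float64(0.003200195398295247), np.float64(0.0001716792135988618))
```

View pics/wrist6.png

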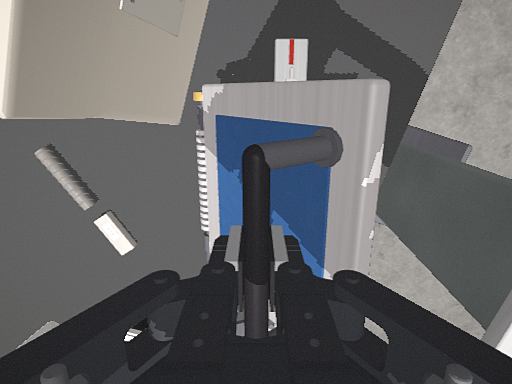

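View pics/scene6.png

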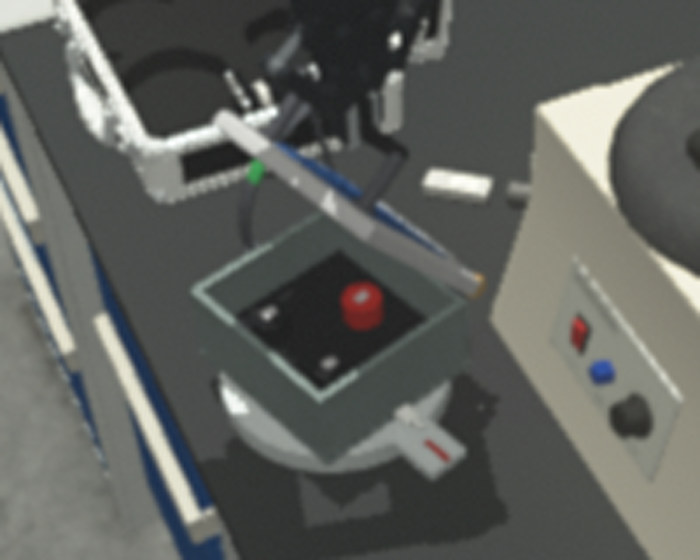

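```bash
python3 - <<'E'
import cv2
a=cv2.imread("pics/wrist6.png")[60:150,180:420]
cv2.imwrite("pics/w6c.png",cv2.resize(a,None,fx=3.3,fy=3.3,interpolation=cv2.INTER_CUBIC))
E
```

```text
(no output)
```

View pics/w6c.png

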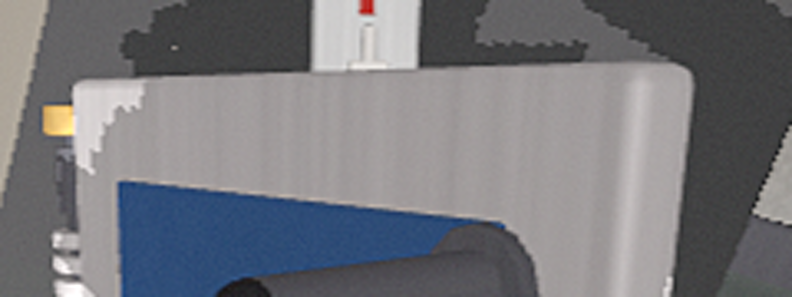

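```bash
cat >> h.py <<'E'
from scipy.optimize import least_squares
def lidpt(H,x,y,zz,th):
    c,s=np.cos(th),np.sin(th);X=x*c+zz*s;Z=-x*s+zz*c
    return H+np.array([X*np.cos(PHI)-y*np.sin(PHI),X*np.sin(PHI)+y*np.cos(PHI),Z])
def lidfit(f,wo,s,pb,pt,bk):
    z=np.load(f);W=dict(K=z['K'],R=z['R'],t=z['t'])
    ob=[(pb,-.153,-.082,-.007),(pt,-.153,-.082,.007),(bk,0.0,-.082,.007)]
    H=np.array([.528+.078*np.cos(PHI),-.080+.078*np.sin(PHI),.105])
    F=lambda v:np.concatenate([proj(W,lidpt(H+[v[1],v[2],0],*q[1:],v[0]))-uv(q[0],wo,s) for q in ob]+[np.array(v[1:])*300])
    r=least_squares(F,[.7,0,0]);return r.x,r.fun
E
python3 - <<'E'
from h import *
from station import ctrl
np.set_printoptions(precision=4,suppress=True)
print(lidfit("w6.npz",(180,60),3.3,(693,68),(640,64),(75,80)))
o=ctrl.get_obs();P0=np.load("P0.npy");print(o['t'],lidang(P0,o['tool_pos']))
for th in (.87,.83,.79,.75,.71,.68,.66):
    a=A0+th;d=.0035*np.array([-np.cos(a)*np.cos(PHI),-np.cos(a)*np.sin(PHI),np.sin(a)])
    print(th,plan(o,lidpos(P0,th)+d,PHI))
E
```

```text
(array([ 0.9079, -0.0046,  0.0039]), array([ 1.0466, -0.4121, -0.7856,  0.2044, -0.6116,  0.0907, -1.3881,
        1.1645]))
6.8 (np.float64(0.9123087841214435), np.float64(0.003191786708756611), np.float64(0.00018520089847175875))
0.87 (array([0.0016, 0.0002, 0.0061]), np.float64(0.0004))
0.83 (array([0.0037, 0.0002, 0.0118]), np.float64(0.0004))
0.79 (array([0.006 , 0.0002, 0.0173]), np.float64(0.0004))
0.75 (array([0.0085, 0.0002, 0.0228]), np.float64(0.0004))
0.71 (array([0.0112, 0.0002, 0.0281]), np.float64(0.0004))
0.68 (array([0.0134, 0.0002, 0.0321]), np.float64(0.0004))
0.66 (array([0.0149, 0.0002, 0.0347]), np.float64(0.0004))
```

The camera fit gives the lid at 0.91 and the tool path agrees, so it is past the line. In the wrist crop the white pointer still lines up with the red mark. I'm easing the lid back to about 0.67.

```bash
python3 -m jog '[[[0.0016,0,0.0061,0,1],[0.0037,0,0.0118,0,1],[0.006,0,0.0173,0,1],[0.0085,0,0.0228,0,1],[0.0112,0,0.0281,0,1],[0.0142,0,0.0335,0,1],[0.0142,0,0.0335,0,1],[0.0142,0,0.0335,0,1],[0.0142,0,0.0335,0,1],[0.0142,0,0.0335,0,1]]]' 30
python3 - <<'E'
from station import ctrl, imaging
import cv2
from h import *
o=ctrl.get_obs();P0=np.load("P0.npy");print(o['t'],o['tool_pos'],o['contact_force'],o['dq'].round(4),o['opening'],lidang(P0,o['tool_pos']))
for n in ["wrist","scene"]:
    D=imaging.get_image(n);d=D["color"][:,:,::-1]
    if n=="wrist":
        np.savez("w7.npz",K=D["intrinsics"],R=D["R"],t=D["t"]);d0=d
        d=cv2.resize(d[30:150,140:380],None,fx=3.3,fy=3.3,interpolation=cv2.INTER_CUBIC)
    if n=="scene": d=cv2.resize(d[100:260,100:300],None,fx=3.5,fy=3.5,interpolation=cv2.INTER_CUBIC)
    cv2.imwrite(f"pics/{n}7.png",d)
cv2.imwrite("pics/wrist7full.png",d0)
E
```

```text
t: 7.8
tool_pos: [0.5303, -0.0795, 0.2185]
tool_rot: [2.07, 0.316, -2.056]
contact_force: [-0.8, -0.1, 1.7]
opening: 0.0106
7.8 [ 0.53031261 -0.07953211  0.2184571 ] [-0.76587595 -0.06118366  1.68205367] [ 0.0002  0.0019  0.0007  0.0015  0.0002 -0.0007] 0.010565697054484345 (np.float64(0.6694091530298119), np.float64(0.003559996398689591), np.float64(0.00014537341360294775))
```

View pics/wrist7.png

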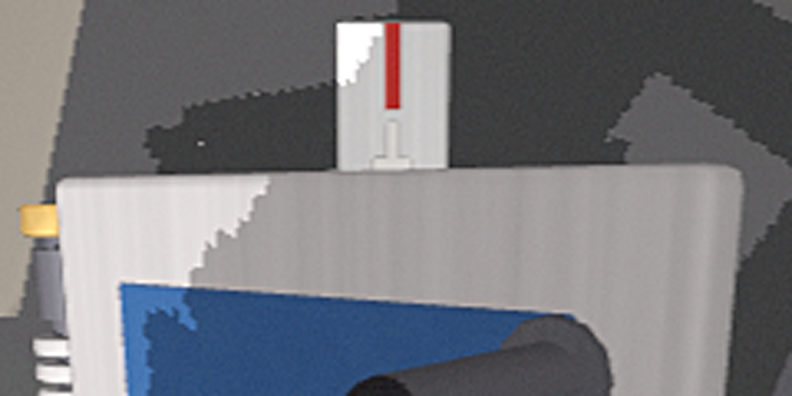

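View pics/scene7.png

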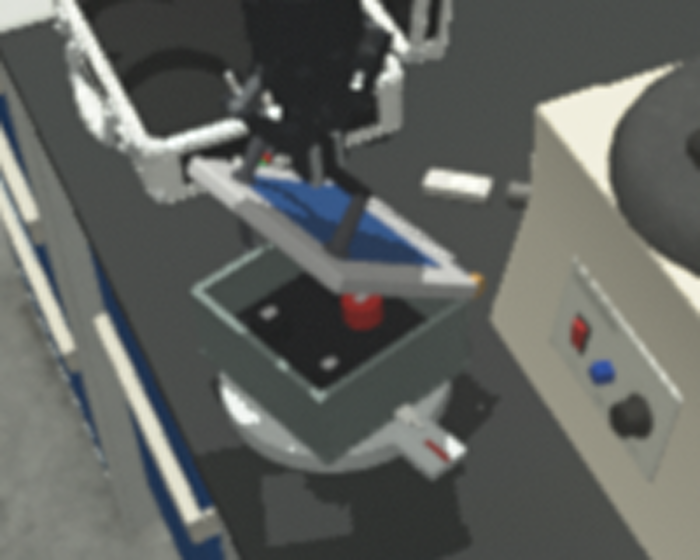

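View pics/wrist7full.png

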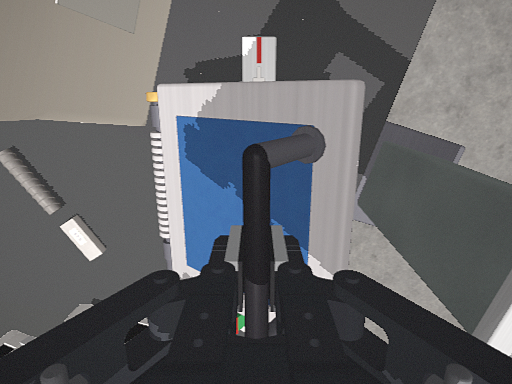

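The white pointer (390,140) lines up with the red mark (391,65), and the bar is held. I'll do a last angle fit, a stillness check, and a crop of the arc.

```bash
python3 -m jog '[[[0,0,0,0,1],[0,0,0,0,1],[0,0,0,0,1],[0,0,0,0,1],[0,0,0,0,1]]]' 30
python3 - <<'E'
from h import *
from station import ctrl,imaging
import cv2
np.set_printoptions(precision=4,suppress=True)
print(lidfit("w7.npz",(140,30),3.3,(742,172),(700,166),(58,181)))
o=ctrl.get_obs();P0=np.load("P0.npy");print(o['t'],lidang(P0,o['tool_pos']),o['dq'],o['contact_force'])
d=imaging.get_image("wrist")["color"][:,:,::-1]
print(np.abs(d.astype(int)-cv2.imread("pics/wrist7full.png")).mean())
cv2.imwrite("pics/w8c.png",cv2.resize(d[225:345,200:320],None,fx=5,fy=5,interpolation=cv2.INTER_CUBIC))
E
```

```text
t: 8.4
tool_pos: [0.5304, -0.0795, 0.2185]
tool_rot: [2.071, 0.316, -2.056]
contact_force: [-1.1, -0.4, 0.7]
opening: 0.0102
(array([ 0.6856, -0.0062,  0.0037]), array([-0.3973, -0.6015,  0.2817,  0.6025, -0.1753, -0.4169, -1.847 ,
        1.1188]))
8.4 (np.float64(0.6700406270965786), np.float64(0.003556083921255143), np.float64(0.00014203027025943074)) [-0.0008 -0.0029  0.0004  0.     -0.0012 -0.0001] [-1.0981 -0.356   0.7296]
2.308252970377604
```

View pics/w8c.png

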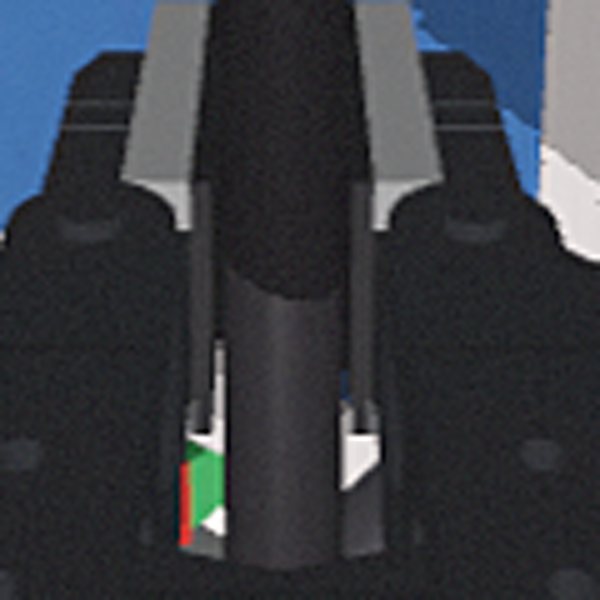

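The white lid pointer (215,520) stands at the green band, short of the red at (185,500). The lid is still, so I'm handing in.

```bash
python3 -c "
from station import ctrl
print(ctrl.finish_job()); o=ctrl.get_obs(); print(o['t'],o['tool_pos'],o['opening'])"
```

```text
the job is handed in; nothing more can be done
None
the job is handed in; nothing more can be done
```

I handed the job in with the lid held still in the green band, the box on its mark and the bar still gripped. The last reading before handing in was t = 8.4 s, and the system reported no verdict.

**What I did:** I gripped the bar at 30 N and turned the shut box about 0.215 rad clockwise onto its mark. I then raised the lid to about 0.91 rad, past the balance line, and eased it back.

**Last checks:**
- **Lid angle:** 0.670 rad from the tool path and 0.686 rad from the wrist camera, inside the allowed 0.55 to 0.775. The lid pointer showed at the green band, short of the red line.
- **Box:** the white pointer lined up with the red mark. I measured it within about 0.02 rad when I turned it, and it still looked aligned in the pictures after that.
- **Grip and stillness:** the fingers were closed on the bar at 10 mm opening, and the arm was still.

**Disagreements:**
- The bar followed a circle about 3 mm wider than my estimate. That pressed up to about 12 N towards the hinge on the way up, so I corrected the path and it fell to 1–2 N.
- The bar also sits about 5 mm nearer the fingertips than the nominal grasp point.
- The arm went nowhere near the bystander pieces. I did not measure their positions afterwards.

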